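Put the balance weights back in their case in order of size

ROBOT

A 7-joint arm with a two-finger parallel gripper is mounted at the origin on the work surface. World frame = base frame: x ahead of the robot, y to its left, z up, the work surface at z = 0. Lengths are in m, angles in degrees, forces in N, time in s.
With the tool pointing down it reaches from about 0.425 to 0.875 m from the base axis. Payload 4.7 kg.
Tool frame: the origin (TCP) lies between the finger pads; the fingertips stand 19 mm ahead of it and the grasp point (between the pads) is the TCP; x points along the fingers, z is the direction in which the jaws open and shut, and the axes are right-handed (so a half turn about x gives the same grasp; the last joint's range is limited). The gripper opens to 87 mm and grips with 3 to 60 N. Pads are 19 mm wide; open, the fingers measure 117 mm over their backs; the gripper's body (75 mm by 190 mm) begins 51 mm behind the grasp point.
Start: joints at [-71.9, 18.392, -4.016, 83.108, 1.295, 78.541, -3.26], TCP at [0.193, 0.621, 0.242] pointing down, gripper open.
Joint ranges: [-163.93, 163.93], [-17.29, 119.83], [-79.2, 71.16], [3.27, 140.29], [-89.18, 269.18], [5.43, 117.66], [-154.24, 154.24]. Speed limits (degrees/s): [147.25, 147.25, 180, 180, 180, 180, 180].

INTERFACE

Orientations are given as [roll, pitch, yaw] about the fixed x, y, z axes, in that order (R = Rz(yaw) Ry(pitch) Rx(roll)).
In Python, from cell import monitor, read_camera, camera_model, env, regions_of gives the robot as it stands. The module is installed in compiled form; this text tells all that it offers.
- The arm moves only by the tool step_arm, never from a script. Its argument "deltas" is a list of rows, each a list of 5 numbers: the gripper's target within -1 to 1 (fully open at 1, half-way at 0, shut at -1), then the shift along the tool's x, y, z in m, then the turn about the tool's x in degrees. A call has 1 to 12 rows; each row is the pose to reach, as a shift and turn from the pose commanded when the call began, along the tool's axes at that moment; what a row does not reach only later rows make up. A row lasts 1/8 s, in which the tool goes at most 62.5 mm and 10.7 degrees, less where a joint would pass 70% of its speed; a pose out of reach is approached as far as the arm can. A call with a gripper value outside its range is refused whole. The fingers move at their own pace and stop on an object; "newtons" is the grip in N (left out, the last holds). Time passes only in rows, so rows that repeat a pose let the fingers close. It gives the time, the measured TCP pose, the force and the opening at its end, in the units of the state.
- monitor.get_obs(): the state, without advancing time (a new reading comes with each control period).
- read_camera(name): name is "scene" or "top" or "wrist"; returns (picture, depth): 400x640x3 uint8, red, green, blue; 400x640 float32, m along the optical axis (not along the pixel's ray), 0 where there is no reading.
- camera_model(name): a dict with "fx", "fy", "cx", "cy" (pixels), "k1" (the pictures are not rectified: a ray, as slopes to the right and down, at radius r is drawn at 1 + k1 r^2 times it, then the intrinsics apply), "xyz" and "attitude" of the camera in the world. Camera axes: x right, y down, z forward; pixel columns grow to the right and rows downward; lengths in m; the calibration is good to about 2 mm. A picture is of the moment at which its call begins: read the wrist's pose just before it. camera_model takes no time and is no camera call; for the wrist camera it gives the pose at the moment of the call.
- env.sign_off(): hands the job in, once; it reports no verdict.
Trained networks look in the newest picture that a camera, given by its name, has taken for a name from the list of things; names that differ only in an ending like _2 or _b are one class to them, and where a whole thing is asked for, a point or a joint stands for the part that bears it (a point fixed in the world has none). Each returns a list of dicts, best first, with "p" (0 to 1); they miss things now and then, are a little off and sometimes report something else, mostly with a low value. They report only what shows in the picture. A call takes as long as a camera call. They do not tell look-alikes from the thing itself.
- regions_of(camera, thing): "pixels" (400x640 bool, what is visible of it) and "pixel" ([column, row] in pixels, amid what is visible of it).
The state is a dict: "time_s": time; "qpos": joint angles; "joint_velocities": joint speeds; "effort": joint torques, N m; "tool_pos": TCP position; "tool_rot": TCP orientation; "force": force on the tool from outside, world axes, zero at the start; "wrist_torque": the same for the moment, N m; "grip_width": finger opening in m.
Only numpy, scipy, OpenCV 4.12 (cv2) and the standard library are available. Lean on these libraries where they do the work, as an engineer would, in place of code of your own. Each camera call takes 0.05 s, during which the arm holds its last target. There are 200 camera calls.

TASK

The balance check is finished: put the four brass weights back in their wooden case, lined up in order of size, the smallest in the narrowest compartment and so on up to the largest in the widest. Stand each one upright in the middle of its compartment; set them down, do not drop them, and leave the specimen box and the blue cup where they are.

Things in the scene. Friction and masses are not known exactly. Their poses are not given: they have to be found in the camera images.
- weight_50: The smallest of four brass knob weights, 50 g: an upright cylinder 18 mm in diameter up to 20 mm, then a narrow neck and a round knob 17 mm in diameter; 29 mm tall in all. Origin: centre of its underside; z up along its axis. It starts upright on a dark grey mat 3 mm thick.
- weight_100: The second smallest of four brass knob weights, 100 g: an upright cylinder 22 mm in diameter up to 27 mm, then a narrow neck and a round knob 20 mm in diameter; 38 mm tall in all. Origin: centre of its underside; z up along its axis. It starts upright on a dark grey mat 3 mm thick.
- weight_200: The second largest of four brass knob weights, 200 g: an upright cylinder 28 mm in diameter up to 34 mm, then a narrow neck and a round knob 26 mm in diameter; 48 mm tall in all. Origin: centre of its underside; z up along its axis. It starts upright on a dark grey mat 3 mm thick.
- weight_500: The largest of four brass knob weights, 500 g: an upright cylinder 38 mm in diameter up to 44 mm, then a narrow neck and a round knob 35 mm in diameter; 63 mm tall in all. Origin: centre of its underside; z up along its axis. It starts upright on a dark grey mat 3 mm thick.
- cell_50: The narrowest of four compartments in a row in the dark wooden weight case; they widen from one end to the other (+y). Green felt floor, 44 mm along the row (y) by 70 mm across (x). Origin: compartment's centre, 8 mm above the bench, under the 2 mm felt (felt top at 10 mm); walls and dividers (4 mm, outer 8 mm) end 20 mm above the bench. Fixed.
- cell_100: The second narrowest of four compartments in a row in the dark wooden weight case; they widen from one end to the other (+y). Green felt floor, 52 mm along the row (y) by 70 mm across (x). Origin: compartment's centre, 8 mm above the bench, under the 2 mm felt (felt top at 10 mm); walls and dividers (4 mm, outer 8 mm) end 20 mm above the bench. Fixed.
- cell_200: The second widest of four compartments in a row in the dark wooden weight case; they widen from one end to the other (+y). Green felt floor, 60 mm along the row (y) by 70 mm across (x). Origin: compartment's centre, 8 mm above the bench, under the 2 mm felt (felt top at 10 mm); walls and dividers (4 mm, outer 8 mm) end 20 mm above the bench. Fixed.
- cell_500: The widest of four compartments in a row in the dark wooden weight case; they widen from one end to the other (+y). Green felt floor, 70 mm along the row (y) by 70 mm across (x). Origin: compartment's centre, 8 mm above the bench, under the 2 mm felt (felt top at 10 mm); walls and dividers (4 mm, outer 8 mm) end 20 mm above the bench. Fixed.
- specimen_box: Bystander: loose clear plastic specimen box with a white inlay, 62 x 62 x 36 mm. Origin: centre of its underside.
- tool_jar: Bystander: small loose blue ceramic cup, 60 mm in diameter, 50 mm tall. Origin: centre of its underside. (Behind it, at the far edge, stands a fixed white balance 72 mm tall.)
Things that resemble listed ones, but are neither listed nor needed, are in the scene too. Leave any purple or red look-alike of the weight_200 alone.

How it is judged (in metres and radians):
At the end, for the whole second after the job is handed in: Each weight stands upright (within 0.1 rad) and at rest on the felt of its own compartment, its axis within 15 mm of the compartment's centre: 50 g in the narrowest, 100 g in the second narrowest, 200 g in the second widest, 500 g in the widest (horizontal distance between weight_50 and cell_50 below 0.015 m and z of weight_50 in the frame of cell_50 between -0.003 and 0.006 m and angle between each of weight_50, weight_100, weight_200, weight_500's own z axis and vertical below 0.1 rad and linear speed of each of weight_50, weight_100, weight_200, weight_500 below 0.02 m/s and horizontal distance between weight_100 and cell_100 below 0.015 m and z of weight_100 in the frame of cell_100 between -0.003 and 0.006 m and horizontal distance between weight_200 and cell_200 below 0.015 m and z of weight_200 in the frame of cell_200 between -0.003 and 0.006 m and horizontal distance between weight_500 and cell_500 below 0.015 m and z of weight_500 in the frame of cell_500 between -0.003 and 0.006 m); the robot touches nothing.
It fails at once if the specimen box is pushed or carried more than 2 cm from its place (distance of specimen_box from where it was at the start of the episode above 0.02 m).
It fails at once if the blue cup is pushed or carried more than 2 cm from its place (distance of tool_jar from where it was at the start of the episode above 0.02 m).
It fails at once if a weight is dropped from more than about 2 cm or knocked flying ((linear speed of weight_50 above 0.65 m/s and contact force between weight_50 and the fingers below 0.05 N) or (linear speed of weight_100 above 0.65 m/s and contact force between weight_100 and the fingers below 0.05 N) or (linear speed of weight_200 above 0.65 m/s and contact force between weight_200 and the fingers below 0.05 N) or (linear speed of weight_500 above 0.65 m/s and contact force between weight_500 and the fingers below 0.05 N)).
It also fails if it takes over 93 s, if anything falls off the work surface, if the arm or the gripper's body presses on something with over 40 N, if the wrist force passes 120 N, or if a joint passes its speed limit or range.

## Working session

There is one attempt and no reset: what is moved stays moved. The work goes in short steps, Python scripts to look and compute and a tool call to move; the robot and the scene stay as the last step left them, time stands still between calls to the robot, and variables do not carry over. Pictures are saved under pics/ and viewed, about 12 in all and at most 16, crops included, and the job is handed in when it is done.

Besides the shell and the picture viewer there is one more tool, called as name([rows], argument=value, ...), one row to a line, values as JSON. step_arm: Moves the arm, as the interface text tells. Its arguments: {"type":"object","properties":{"deltas":{"type":"array"},"newtons":{"type":"number"}},"required":["deltas"]}

```bash
mkdir -p pics
cat > h.py <<'E'
import numpy as np, cv2
from scipy.spatial.transform import Rotation as R
from cell import monitor, read_camera, camera_model, env, regions_of
def save(n,p): cv2.imwrite('pics/'+n+'.png',p[:,:,::-1])
def cloud(m,d):
    v,u=np.mgrid[0:400,0:640]
    K=np.array([[m['fx'],0,m['cx']],[0,m['fy'],m['cy']],[0,0,1]],float)
    uv=np.stack([u,v],-1).reshape(-1,1,2).astype(np.float64)
    n=cv2.undistortPoints(uv,K,np.array([m['k1'],0,0,0],float)).reshape(400,640,2)
    c=np.concatenate([n*d[...,None],d[...,None]],-1)
    return c@rot(m).T+np.array(m['xyz'])
def rot(m):
    a=np.array(m['attitude'],float)
    return a if a.shape==(3,3) else R.from_euler('xyz',a,degrees=True).as_matrix()
E
python3 - <<'E'
from h import *
print(monitor.get_obs())
for c in ('top','scene'):
    m=camera_model(c); print(c,m); p,d=read_camera(c); save(c+'0',p); 
    P=cloud(m,d); np.save(c+'P.npy',P)
    for t in ['weight_50','weight_100','weight_200','weight_500','specimen_box','tool_jar','cell_50','cell_500']:
        for r in regions_of(c,t):
            if r['p']<.2: continue
            q=P[r['pixels']&(d>0)]
            if len(q)==0: continue
            print(c,t,round(r['p'],2),np.round(r['pixel']),len(q),np.round(np.median(q,0),3),np.round((np.percentile(q,2,0)+np.percentile(q,98,0))/2,3),'zmax',round(np.percentile(q[:,2],98),3))
E
```

```text
{'time_s': 0.0, 'qpos': array([-71.90050075,  18.43972657,  -4.0142313 ,  83.17634366,
         1.295986  ,  78.54094011,  -3.26225283]), 'joint_velocities': array([-0.04397283,  0.03886117,  0.10326486, -0.08873954, -0.0167378 ,
        0.07698335,  0.05432721]), 'effort': array([-3.40053239e-04, -4.91299367e+01, -4.03871499e-01, -3.12526166e+01,
       -6.38242043e-02,  4.37918189e-02,  1.61718890e-04]), 'tool_pos': array([0.19311186, 0.620096  , 0.24044112]), 'tool_rot': array([-176.30319595,   89.88805234, -103.59620341]), 'force': array([1.13505546, 0.12710633, 0.38230137]), 'wrist_torque': array([0.00468996, 0.05307119, 0.01553229]), 'grip_width': 0.08705556621598036}
top {'fx': 445.3696418573749, 'fy': 445.3696418573749, 'cx': 320.07124117180774, 'cy': 199.99450911723994, 'k1': -0.10456658748518716, 'xyz': array([ 0.40104708, -0.02765663,  0.98535942]), 'attitude': array([-169.1923758 ,    1.22946599,  -91.65293842])}
top weight_50 0.9 [199. 238.] 326 [0.503 0.248 0.065] [0.504 0.254 0.039] zmax 0.07
top weight_50 0.72 [239. 148.] 186 [0.707 0.165 0.045] [0.711 0.167 0.028] zm
[... 5249 characters left out ...]
0.605 -0.247  0.01 ] [ 0.606 -0.247  0.014] zmax 0.02
scene cell_50 0.81 [321. 142.] 541 [ 0.443 -0.165  0.01 ] [ 0.443 -0.167  0.01 ] zmax 0.012
scene cell_50 0.79 [290. 148.] 478 [ 0.505 -0.197  0.01 ] [ 0.506 -0.198  0.01 ] zmax 0.012
scene cell_50 0.61 [262. 148.] 446 [ 0.559 -0.223  0.01 ] [ 0.559 -0.222  0.013] zmax 0.019
scene cell_500 0.93 [235. 148.] 373 [ 0.605 -0.247  0.01 ] [ 0.606 -0.247  0.014] zmax 0.02
scene cell_500 0.81 [321. 142.] 541 [ 0.443 -0.165  0.01 ] [ 0.443 -0.167  0.01 ] zmax 0.012
scene cell_500 0.79 [290. 148.] 478 [ 0.505 -0.197  0.01 ] [ 0.506 -0.198  0.01 ] zmax 0.012
scene cell_500 0.61 [262. 148.] 446 [ 0.559 -0.223  0.01 ] [ 0.559 -0.222  0.013] zmax 0.019
```

Run:
```python
import cv2
a=cv2.imread('pics/top0.png'); cv2.imwrite('pics/top0b.png',cv2.resize(a[100:320,150:470],None,fx=2.5,fy=2.5,interpolation=2))
```

```text
(no output)
```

View pics/top0b.png

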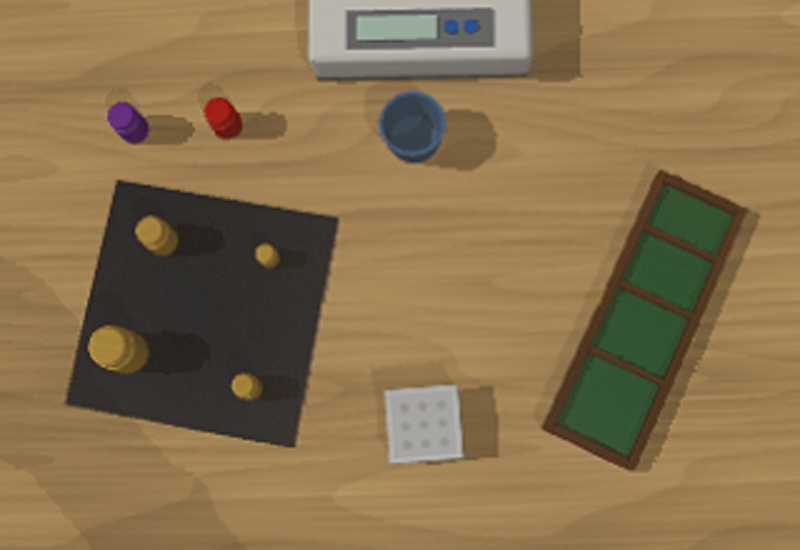

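View pics/scene0.png

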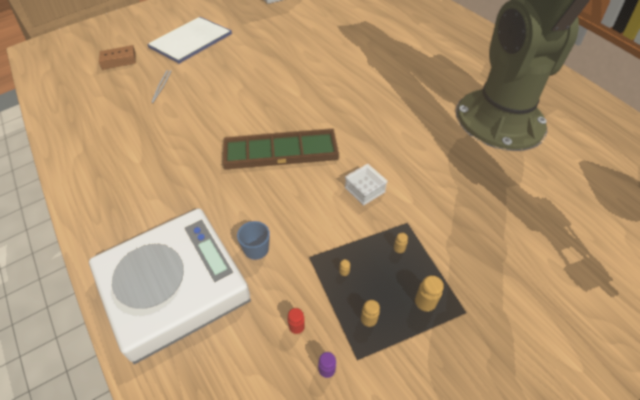

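The brass weights by top pixel: 500 g (199,238), 200 g (~212,194), 100 g (~248,254) and 50 g (257,202). The look-alikes to leave are purple (200,146) and red (239,148). The case is on the right, with its narrowest cell at the top (422,188) and its widest at (392,264). Next I'll refine the positions from the depth.

```bash
cat > fit.py <<'E'
from h import *
from scipy.optimize import least_squares
H={'500':(.063,.0175,.019,.044),'200':(.048,.013,.014,.034),'100':(.038,.010,.011,.027),'50':(.029,.0085,.009,.020)}
def fit(P,name,guess,base=.003):
    """centre from visible points of cylinder side and knob top"""
    h,rk,rc,hc=H[name]
    q=P.reshape(-1,3); q=q[(np.hypot(*(q[:,:2]-guess).T)<rc+.018)&(q[:,2]>base+.006)]
    t=q[q[:,2]>base+h-.005]; s=q[q[:,2]<base+hc-.003]
    r=lambda c:np.hypot(*(s[:,:2]-c).T)-rc
    c=least_squares(r,guess,loss='soft_l1',f_scale=.001).x if len(s)>5 else None
    return t[:,:2].mean(0) if len(t) else None,len(t),c,len(s)
E
python3 - <<'E'
from fit import *
G={'500':(.505,.256),'200':(.604,.227),'100':(.473,.152),'50':(.586,.130)}
for n in G:
    for c in('top','scene'):
        t,k,s,l=fit(np.load(c+'P.npy'),n,np.array(G[n]))
        print(n,c,t,k,s,l)
# case fit: felt points
for c in('top','scene'):
    P=np.load(c+'P.npy');p=cv2.imread(f'pics/{c}0.png').astype(int)
    g=(p[...,1]>p[...,2]+25)&(p[...,1]>p[...,0]+15)&(abs(P[...,2]-.01)<.012)&(P[...,1]<-.08)
    n,L,st,ce=cv2.connectedComponentsWithStats(g.astype(np.uint8),connectivity=4)
    for i in range(1,n):
        if st[i,4]>100:
            q=(P[L==i][:,:2]*1000).astype(np.float32); print(c,cv2.minAreaRect(q),np.round(np.median(P[L==i],0),4))
o=monitor.get_obs(); print(R.from_euler('xyz',o['tool_rot'],degrees=True).as_matrix().round(3)); print(camera_model('wrist'))
E
```

```text
500 top [0.50487568 0.25564831] 219 [0.50485745 0.25815741] 68
500 scene [0.50606389 0.26175786] 319 [0.50405597 0.25965093] 215
200 top [0.60494721 0.22659491] 110 [0.60668437 0.22742191] 33
200 scene [0.60708511 0.23043133] 191 [0.60567131 0.22939675] 106
100 top [0.47134805 0.1463227 ] 70 [0.47178481 0.14702412] 17
100 scene [0.47158287 0.15101008] 84 [0.47032136 0.14976886] 72
50 top [0.58655143 0.12789622] 40 [0.58798206 0.12896978] 8
50 scene [0.58608385 0.13347564] 62 [0.58482242 0.13260261] 32
top ((607.6869506835938, -250.7862091064453), (60.150146484375, 39.65399169921875), 62.863914489746094) [ 0.6075 -0.2508  0.0111]
top ((560.8946533203125, -227.57989501953125), (61.30314636230469, 47.24021911621094), 63.2073974609375) [ 0.5607 -0.2274  0.0118]
top ((507.0755615234375, -199.52481079101562), (61.997398376464844, 55.778934478759766), 63.6030387878418) [ 0.5076 -0.2     0.0115]
top ((445.8509826660156, -168.03158569335938), (62.22519302368164, 65.89521789550781), 62.793758392333984) [ 0.4459 -0.1685  0.0114]
[[ 0.    -0.955  0.297]
 [ 0.     0.297  0.955]
 [-1.    -0.     0.   ]]
{'fx': 336.44809246563875, 'fy': 336.44809246563875, 'cx': 316.6976082957238, 'cy': 200.74089235146585, 'k1': -0.039931663644959904, 'xyz': array([0.12748166, 0.64233267, 0.38499517]), 'attitude': array([ 1.65189511e+02, -2.68088732e-02,  7.27194682e+01])}
```

step_arm([
  [1,0.09,-0.52,-0.35,9.8],
  [1,0.09,-0.52,-0.35,9.8],
  [1,0.09,-0.52,-0.35,9.8],
  [1,0.09,-0.52,-0.35,9.8],
  [1,0.09,-0.52,-0.35,9.8],
  [1,0.09,-0.52,-0.35,9.8],
  [1,0.09,-0.52,-0.35,9.8],
  [1,0.09,-0.52,-0.35,9.8],
  [1,0.09,-0.52,-0.35,9.8],
  [1,0.09,-0.52,-0.35,9.8],
  [1,0.09,-0.52,-0.35,9.8],
  [1,0.09,-0.52,-0.35,9.8],
], newtons=15)

```text
time_s: 2.4
tool_pos: [0.5857, 0.1317, 0.1514]
tool_rot: [93.4, 90.0, 156.3]
force: [0.3, 0.1, 0.1]
grip_width: 0.087
```

```bash
cat >> h.py <<'E'
def delta(x,y,z=None):
    o=monitor.get_obs(); M=R.from_euler('xyz',o['tool_rot'],degrees=True).as_matrix()
    p=o['tool_pos']; d=M.T@(np.array([x,y,p[2] if z is None else z])-p)
    print('pos',p.round(4),'->',(x,y,z),'delta',d.round(4),'width',o['grip_width'].round(4) if hasattr(o['grip_width'],'round') else o['grip_width'],'zang',np.degrees(np.arctan2(M[1,2],M[0,2])).round(2),'q7',o['qpos'][6].round(1))
E
python3 - <<'E'
from fit import *
m=camera_model('wrist'); p,d=read_camera('wrist'); save('w1',p); P=cloud(m,d); np.save('w1P.npy',P)
for r in regions_of('wrist','weight_50'):
    q=P[r['pixels']&(d>0)]; print(round(r['p'],2),np.round(r['pixel']),len(q),np.round(q.mean(0),3),q[:,2].max().round(3))
G={'500':(.505,.259),'200':(.606,.2285),'100':(.471,.149),'50':(.586,.131)}
for n in G:
    print(n,fit(P,n,np.array(G[n])))
delta(.586,.131,.026); delta(.6065,-.249)
E
```

```text
0.84 [415. 305.] 461 [0.705 0.164 0.04 ] 0.229
0.8 [316. 194.] 434 [0.584 0.132 0.027] 0.034
0.68 [423.  26.] 3362 [0.508 0.252 0.054] 0.069
0.61 [265.  57.] 895 [0.473 0.149 0.035] 0.044
500 (array([0.50780146, 0.25640453]), 2026, array([0.50514915, 0.25926887]), 689)
200 (array([0.59242147, 0.21153236]), 6836, array([0.60688531, 0.22879381]), 315)
100 (array([0.47188255, 0.1491815 ]), 646, array([0.47067482, 0.14852267]), 97)
50 (array([0.56457078, 0.14261653]), 6457, array([0.58686667, 0.13078609]), 54)
pos [0.5849 0.134  0.1516] -> (0.586, 0.131, 0.026) delta [ 0.1256 -0.0024 -0.0023] width 0.08684892201952489 zang 63.05 q7 52.4
pos [0.5849 0.134  0.1516] -> (0.6065, -0.249, None) delta [-0.0005 -0.1928 -0.3316] width 0.08684892201952489 zang 63.05 q7 52.4
```

View pics/w1.png

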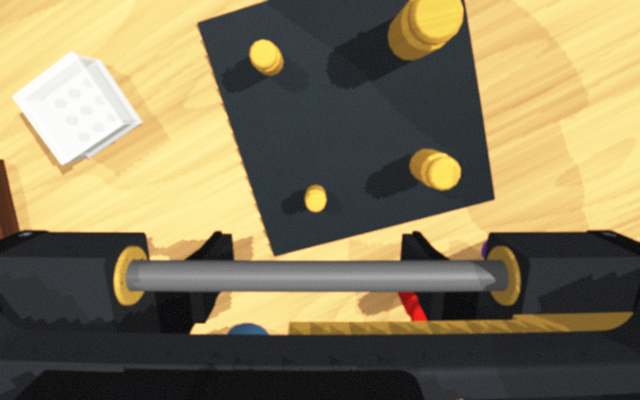

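The wrist view shows brass 50 g at (316,199), 100 g at (266,57), 200 g at (436,170) and 500 g at (427,25). The red and purple ones lie outside the mat. The positions agree with the earlier estimates, so I'm grasping the 50 g.

step_arm([
  [0.2,0.04,-0.001,-0.001,0],
  [0.0,0.08,-0.001,-0.001,0],
  [0.0,0.11,-0.001,-0.001,0],
  [0.0,0.125,-0.001,-0.001,0],
  [0.0,0.125,-0.001,-0.001,0],
  [-1,0.125,-0.001,-0.001,0],
  [-1,0.125,-0.001,-0.001,0],
  [-1,0.125,-0.001,-0.001,0],
  [-1,0.125,-0.001,-0.001,0],
  [-1,0.125,-0.001,-0.001,0],
  [-1,0.125,-0.001,-0.001,0],
], newtons=15)

```text
time_s: 3.88
tool_pos: [0.5866, 0.1306, 0.0272]
tool_rot: [-39.6, 89.9, 23.3]
force: [-2.2, -0.4, 5.8]
grip_width: 0.0172
```

step_arm([
  [-1,-0.04,0,0,0],
  [-1,-0.1,0,0,0],
  [-1,-0.1,-0.02,-0.035,0],
  [-1,-0.1,-0.191,-0.329,0],
  [-1,-0.1,-0.191,-0.329,0],
  [-1,-0.1,-0.191,-0.329,0],
  [-1,-0.1,-0.191,-0.329,0],
  [-1,-0.1,-0.191,-0.329,0],
  [-1,-0.1,-0.191,-0.329,0],
  [-1,-0.1,-0.191,-0.329,0],
  [-1,-0.1,-0.191,-0.329,0],
  [-1,-0.1,-0.191,-0.329,0],
])

```text
time_s: 5.38
tool_pos: [0.6068, -0.247, 0.1262]
tool_rot: [36.7, 89.9, 99.8]
force: [-0.0, -0.4, -0.1]
grip_width: 0.0175
```

Run:
```python
from fit import *
m=camera_model('wrist'); p,d=read_camera('wrist'); save('w2',p); P=cloud(m,d)
for r in regions_of('wrist','cell_50'):
    q=P[r['pixels']&(d>0)]; print(round(r['p'],2),np.round(r['pixel']),len(q),np.round(np.median(q,0),3),cv2.minAreaRect((q[:,:2]*1000).astype(np.float32)))
p=p.astype(int)
g=(p[...,1]>p[...,0]+20)&(p[...,1]>p[...,2]+15)&(abs(P[...,2]-.01)<.008)
n,L,st,ce=cv2.connectedComponentsWithStats(g.astype(np.uint8),connectivity=4)
for i in range(1,n):
    if st[i,4]>300:
        print(cv2.minAreaRect((P[L==i][:,:2]*1000).astype(np.float32)),np.round(np.median(P[L==i],0),4))
delta(.6065,-.249,.035)
```

```text
0.94 [315. 134.] 6030 [ 0.561 -0.223  0.01 ] ((561.5184936523438, -223.17807006835938), (69.50341033935547, 49.96707534790039), 63.098777770996094)
0.94 [318.  51.] 8292 [ 0.508 -0.195  0.01 ] ((508.6192321777344, -195.4246826171875), (69.51753234863281, 60.63105392456055), 63.31907272338867)
0.9 [316. 200.] 4306 [ 0.608 -0.246  0.01 ] ((607.106689453125, -246.000732421875), (69.88043975830078, 43.8061408996582), 63.47135925292969)
((507.8049011230469, -195.1493682861328), (69.54623413085938, 58.63996124267578), 63.04671859741211) [ 0.5072 -0.1949  0.0102]
((562.0860595703125, -222.6957244873047), (69.38937377929688, 50.78677749633789), 62.87355422973633) [ 0.561  -0.2223  0.0102]
((609.2052001953125, -246.89761352539062), (69.30062866210938, 41.973270416259766), 63.12813186645508) [ 0.6084 -0.2468  0.0101]
pos [ 0.6068 -0.2475  0.1265] -> (0.6065, -0.249, 0.035) delta [ 0.0915 -0.0004 -0.0015] width 0.017463313984007484 zang 63.05 q7 92.6
```

View pics/w2.png

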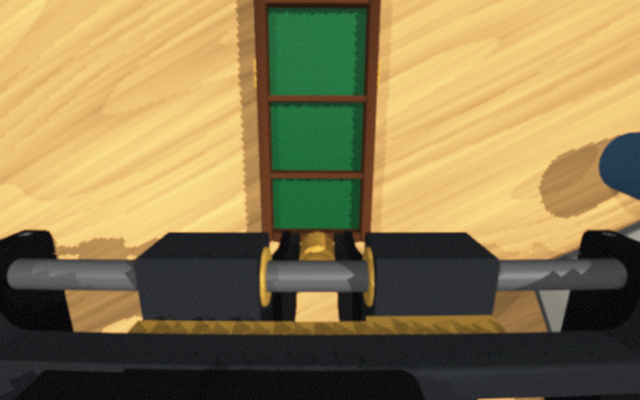

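step_arm([
  [-1,0.04,0,0.001,0],
  [-1,0.07,0,0.001,0],
  [-1,0.083,0,0.001,0],
  [-1,0.088,0,0.001,0],
  [-1,0.0925,0,0.001,0],
  [-1,0.0925,0,0.001,0],
  [-1,0.0925,0,0.001,0],
])

```text
time_s: 6.35
tool_pos: [0.6073, -0.2487, 0.0349]
tool_rot: [-73.5, 89.9, -10.6]
force: [0.2, -0.6, -0.4]
grip_width: 0.0175
```

step_arm([
  [-0.4,0,0,0,0],
  [-0.4,0,0,0,0],
  [-0.4,0,0,0,0],
  [-0.4,-0.005,0,0,0],
  [-0.4,-0.02,0,0,0],
  [-0.4,-0.06,0,0,0],
  [0,-0.115,0,0,0],
  [0,-0.115,0,0,0],
])

```text
time_s: 7.35
tool_pos: [0.61, -0.2504, 0.156]
tool_rot: [-79.8, 89.4, -17.0]
force: [-1.0, 0.1, 0.3]
grip_width: 0.0385
```

step_arm([
  [0.1,0,0.302,0.291,0],
  [0.1,0,0.302,0.291,0],
  [0.1,0,0.302,0.291,0],
  [0.1,0,0.302,0.291,0],
  [0.1,0,0.302,0.291,0],
  [0.1,0,0.302,0.291,0],
  [0.1,0,0.302,0.291,0],
  [0.1,0,0.302,0.291,0],
  [0.1,0,0.302,0.291,0],
  [0.1,0,0.302,0.291,0],
  [0.1,0,0.302,0.291,0],
])

```text
time_s: 8.72
tool_pos: [0.4709, 0.1469, 0.1491]
tool_rot: [-137.9, 90.0, -75.1]
force: [0.0, 0.6, 0.2]
grip_width: 0.0479
```

Run:
```python
from fit import *
p,d=read_camera('scene'); save('s1',p); P=cloud(camera_model('scene'),d)
print(fit(P,'50',np.array([.607,-.247]),.010))
m=camera_model('wrist'); p,d=read_camera('wrist'); P=cloud(m,d)
print(fit(P,'100',np.array([.471,.149])))
delta(.471,.149,.035)
a=cv2.imread('pics/s1.png'); cv2.imwrite('pics/s1b.png',cv2.resize(a[100:280,200:440],None,fx=3,fy=3))
```

```text
(array([ 0.60756978, -0.2453718 ]), 37, array([ 0.61229086, -0.24898066]), 61)
(array([0.45278112, 0.15934275]), 16637, array([0.47123637, 0.14860429]), 101)
pos [0.4707 0.1474 0.149 ] -> (0.471, 0.149, 0.035) delta [0.114  0.0005 0.0016] width 0.048053420593815184 zang 62.82 q7 43.3
```

View pics/s1b.png

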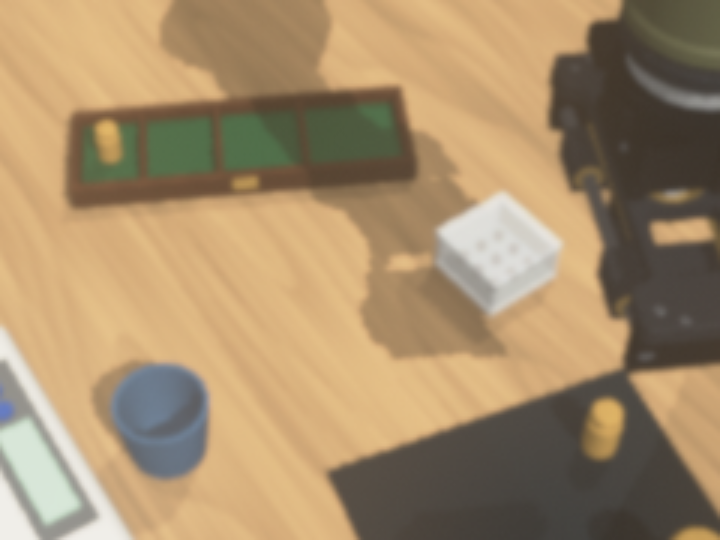

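The scene crop shows the 50 g standing upright mid-cell at about crop (108,142), with the box and cup undisturbed. Next is the 100 g.

step_arm([
  [0.1,0.04,0.0,0.001,0],
  [0.1,0.08,0.0,0.001,0],
  [0.1,0.105,0.0,0.001,0],
  [0.1,0.12,0.0,0.001,0],
  [0.1,0.12,0.0,0.001,0],
  [-1,0.12,0.0,0.001,0],
  [-1,0.12,0.0,0.001,0],
  [-1,0.12,0.0,0.001,0],
  [-1,0.12,0.0,0.001,0],
  [-1,0.12,0.0,0.001,0],
], newtons=20)

```text
time_s: 10.07
tool_pos: [0.4713, 0.1492, 0.0296]
tool_rot: [-31.0, 90.0, 31.9]
force: [-2.1, -0.3, 4.8]
grip_width: 0.021
```

step_arm([
  [-1,-0.04,0,0,0],
  [-1,-0.1,0,0,0],
  [-1,-0.1,-0.03,-0.035,0],
  [-1,-0.1,-0.25,-0.29,0],
  [-1,-0.1,-0.25,-0.29,0],
  [-1,-0.1,-0.25,-0.29,0],
  [-1,-0.1,-0.25,-0.29,0],
  [-1,-0.1,-0.25,-0.29,0],
  [-1,-0.1,-0.25,-0.29,0],
  [-1,-0.1,-0.25,-0.29,0],
  [-1,-0.1,-0.25,-0.29,0],
  [-1,-0.1,-0.25,-0.29,0],
])

```text
time_s: 11.58
tool_pos: [0.5616, -0.2208, 0.1288]
tool_rot: [34.8, 89.9, 97.9]
force: [0.1, 0.9, -0.9]
grip_width: 0.0213
```

step_arm([
  [-1,0.04,0,0,0],
  [-1,0.07,0,0,0],
  [-1,0.083,0,0,0],
  [-1,0.088,0,0,0],
  [-1,0.0925,0,0,0],
  [-1,0.0925,0,0,0],
  [-1,0.0925,0,0,0],
])

```text
time_s: 12.45
tool_pos: [0.5619, -0.2232, 0.0373]
tool_rot: [-71.9, 89.9, -9.0]
force: [-0.2, 0.6, -0.5]
grip_width: 0.0213
```

step_arm([
  [-0.3,0,0,0,0],
  [-0.3,0,0,0,0],
  [-0.3,0,0,0,0],
  [-0.3,-0.005,0,0,0],
  [-0.3,-0.02,0,0,0],
  [-0.3,-0.06,0,0,0],
  [0.3,-0.115,0,0,0],
  [0.3,-0.115,0,0,0],
])

```text
time_s: 13.45
tool_pos: [0.5646, -0.2247, 0.1579]
tool_rot: [-76.2, 89.4, -13.3]
force: [-0.2, -0.1, 0.3]
grip_width: 0.0433
```

step_arm([
  [0.3,0,0.166,0.422,0],
  [0.3,0,0.166,0.422,0],
  [0.3,0,0.166,0.422,0],
  [0.3,0,0.166,0.422,0],
  [0.3,0,0.166,0.422,0],
  [0.3,0,0.166,0.422,0],
  [0.3,0,0.166,0.422,0],
  [0.3,0,0.166,0.422,0],
  [0.3,0,0.166,0.422,0],
  [0.3,0,0.166,0.422,0],
  [0.3,0,0.166,0.422,0],
])

```text
time_s: 14.82
tool_pos: [0.6063, 0.2256, 0.1518]
tool_rot: [-132.2, 90.0, -69.5]
force: [0.5, -0.1, -0.4]
grip_width: 0.0563
```

Run:
```python
from fit import *
p,d=read_camera('scene'); save('s2',p); P=cloud(camera_model('scene'),d)
print(fit(P,'100',np.array([.5615,-.223]),.010))
m=camera_model('wrist'); p,d=read_camera('wrist'); P=cloud(m,d)
print(fit(P,'200',np.array([.6065,.2288])))
delta(.6065,.2288,.035)
a=cv2.imread('pics/s2.png'); cv2.imwrite('pics/s2b.png',cv2.resize(a[80:380,200:480],None,fx=2,fy=2))
```

```text
(array([ 0.56222034, -0.21908218]), 51, array([ 0.56204048, -0.2217666 ]), 71)
(array([0.58730027, 0.23958485]), 23615, array([0.6067062 , 0.22826229]), 176)
pos [0.6062 0.2265 0.1519] -> (0.6065, 0.2288, 0.035) delta [0.1169 0.0008 0.0022] width 0.05716230911167273 zang 62.76 q7 45.9
```

View pics/s2b.png

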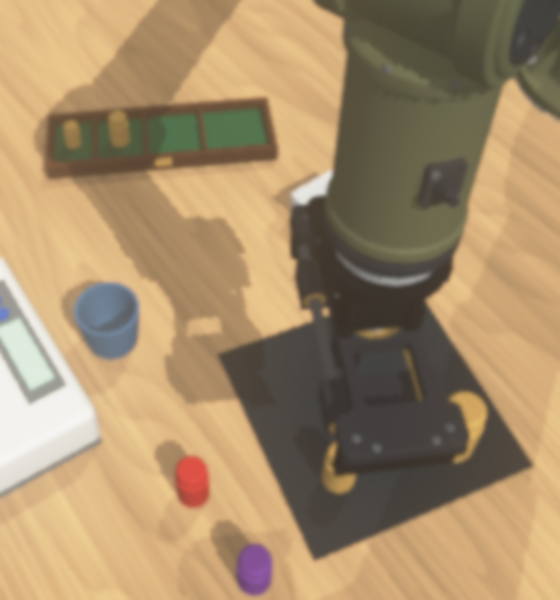

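The 100 g stands upright in the second cell (crop 119,130), and red and purple are untouched. The tool is above the brass 200 g, so I'm grasping it.

step_arm([
  [0.3,0.04,0.0,0.001,0],
  [0.3,0.08,0.0,0.001,0],
  [0.3,0.105,0.0,0.001,0],
  [0.3,0.116,0.0,0.001,0],
  [0.3,0.116,0.0,0.001,0],
  [-1,0.116,0.0,0.001,0],
  [-1,0.116,0.0,0.001,0],
  [-1,0.116,0.0,0.001,0],
  [-1,0.116,0.0,0.001,0],
  [-1,0.116,0.0,0.001,0],
], newtons=30)

```text
time_s: 16.18
tool_pos: [0.6064, 0.229, 0.0361]
tool_rot: [-78.0, 90.0, -15.1]
force: [-0.9, -1.2, 3.5]
grip_width: 0.0269
```

step_arm([
  [-1,-0.04,0,0,0],
  [-1,-0.1,0,0,0],
  [-1,-0.1,-0.01,-0.04,0],
  [-1,-0.1,-0.106,-0.423,0],
  [-1,-0.1,-0.106,-0.423,0],
  [-1,-0.1,-0.106,-0.423,0],
  [-1,-0.1,-0.106,-0.423,0],
  [-1,-0.1,-0.106,-0.423,0],
  [-1,-0.1,-0.106,-0.423,0],
  [-1,-0.1,-0.106,-0.423,0],
  [-1,-0.1,-0.106,-0.423,0],
  [-1,-0.1,-0.106,-0.423,0],
])

```text
time_s: 17.68
tool_pos: [0.5085, -0.1937, 0.1351]
tool_rot: [40.5, 89.9, 103.5]
force: [0.4, -0.0, -1.9]
grip_width: 0.0269
```

step_arm([
  [-1,0.04,0,0,0],
  [-1,0.07,0,0,0],
  [-1,0.083,0,0,0],
  [-1,0.088,0,0,0],
  [-1,0.0925,0,0,0],
  [-1,0.0925,0,0,0],
  [-1,0.0925,0,0,0],
])

```text
time_s: 18.55
tool_pos: [0.5086, -0.1958, 0.0438]
tool_rot: [-66.7, 89.9, -3.8]
force: [-0.2, 0.2, -1.4]
grip_width: 0.027
```

step_arm([
  [-0.1,0,0,0,0],
  [-0.1,0,0,0,0],
  [-0.1,0,0,0,0],
  [-0.1,-0.005,0,0,0],
  [-0.1,-0.02,0,0,0],
  [-0.1,-0.06,0,0,0],
  [0.5,-0.115,0,0,0],
  [0.5,-0.115,0,0,0],
])

```text
time_s: 19.55
tool_pos: [0.5113, -0.1971, 0.1638]
tool_rot: [-71.0, 89.4, -8.1]
force: [-0.2, -0.0, 0.1]
grip_width: 0.052
```

step_arm([
  [0.6,0,0.21,0.403,0],
  [0.6,0,0.21,0.403,0],
  [0.6,0,0.21,0.403,0],
  [0.6,0,0.21,0.403,0],
  [0.6,0,0.21,0.403,0],
  [0.6,0,0.21,0.403,0],
  [0.6,0,0.21,0.403,0],
  [0.6,0,0.21,0.403,0],
  [0.6,0,0.21,0.403,0],
  [0.6,0,0.21,0.403,0],
  [0.6,0,0.21,0.403,0],
])

```text
time_s: 20.92
tool_pos: [0.5052, 0.2565, 0.1582]
tool_rot: [-122.9, 90.0, -60.2]
force: [-0.4, -0.4, -0.9]
grip_width: 0.0695
```

Run:
```python
from fit import *
p,d=read_camera('scene'); save('s3',p); P=cloud(camera_model('scene'),d)
print(fit(P,'200',np.array([.508,-.1955]),.010))
m=camera_model('wrist'); p,d=read_camera('wrist'); P=cloud(m,d); save('w3',p)
print(fit(P,'500',np.array([.505,.259])))
delta(.505,.259,.04)
a=cv2.imread('pics/s3.png'); b=cv2.imread('pics/w3.png'); cv2.imwrite('pics/s3b.png',np.hstack([a[80:380,200:480],b[:300,180:460]]))
```

```text
(array([ 0.50950785, -0.19123947]), 79, array([ 0.50806316, -0.19405915]), 122)
(array([0.48533785, 0.27004931]), 31692, array([0.50518863, 0.25891613]), 288)
pos [0.505  0.2572 0.1583] -> (0.505, 0.259, 0.04) delta [0.1183 0.0009 0.0016] width 0.06988377417531291 zang 62.77 q7 35.8
```

View pics/s3b.png

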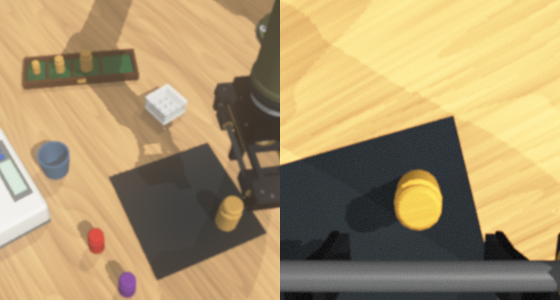

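Three weights stand in the case (left half, 36,67 / 60,62 / 86,60), and the 500 g is lined up under the gripper. I'm grasping it.

step_arm([
  [0.6,0.04,0.0,0.001,0],
  [0.6,0.08,0.0,0.001,0],
  [0.6,0.105,0.0,0.001,0],
  [0.6,0.1195,0.0,0.001,0],
  [0.6,0.1195,0.0,0.001,0],
  [-1,0.1195,0.0,0.001,0],
  [-1,0.1195,0.0,0.001,0],
  [-1,0.1195,0.0,0.001,0],
  [-1,0.1195,0.0,0.001,0],
  [-1,0.1195,0.0,0.001,0],
  [-1,0.1195,0.0,0.001,0],
], newtons=45)

```text
time_s: 22.4
tool_pos: [0.5049, 0.259, 0.0389]
tool_rot: [164.7, 89.9, -132.4]
force: [-2.4, -2.9, 5.7]
grip_width: 0.0369
```

step_arm([
  [-1,-0.04,0,0,0],
  [-1,-0.1,0,0,0],
  [-1,-0.1,-0.013,-0.04,0],
  [-1,-0.1,-0.141,-0.403,0],
  [-1,-0.1,-0.141,-0.403,0],
  [-1,-0.1,-0.141,-0.403,0],
  [-1,-0.1,-0.141,-0.403,0],
  [-1,-0.1,-0.141,-0.403,0],
  [-1,-0.1,-0.141,-0.403,0],
  [-1,-0.1,-0.141,-0.403,0],
  [-1,-0.1,-0.141,-0.403,0],
  [-1,-0.1,-0.141,-0.403,0],
])

```text
time_s: 23.9
tool_pos: [0.4472, -0.1613, 0.138]
tool_rot: [65.3, 89.9, 128.3]
force: [-0.1, -0.6, -4.7]
grip_width: 0.0366
```

step_arm([
  [-1,0.04,0,0,0],
  [-1,0.07,0,0,0],
  [-1,0.083,0,0,0],
  [-1,0.088,0,0,0],
  [-1,0.092,0,0,0],
  [-1,0.092,0,0,0],
  [-1,0.092,0,0,0],
])

```text
time_s: 24.78
tool_pos: [0.4476, -0.1635, 0.0472]
tool_rot: [-60.3, 89.9, 2.6]
force: [-0.2, 0.4, -4.8]
grip_width: 0.0369
```

step_arm([
  [-1,0.0015,0,0,0],
  [-1,0.0015,0,0,0],
  [0.15,0.0015,0,0,0],
  [0.15,0.0015,0,0,0],
  [0.15,0.0015,0,0,0],
  [0.15,-0.005,0,0,0],
  [0.15,-0.02,0,0,0],
  [0.15,-0.06,0,0,0],
  [0.15,-0.14,0,0,0],
  [0.15,-0.14,0,0,0],
])

```text
time_s: 26.02
tool_pos: [0.4493, -0.1644, 0.1917]
tool_rot: [-65.5, 89.5, -2.6]
force: [0.3, 0.4, -1.2]
grip_width: 0.05
```

step_arm([
  [0.2,0,0.15,0.25,0],
  [0.2,0,0.15,0.25,0],
  [0.2,0,0.15,0.25,0],
  [0.2,0,0.15,0.25,0],
  [0.2,0,0.15,0.25,0],
  [0.2,0,0.15,0.25,0],
  [0.2,0,0.15,0.25,0],
])

```text
time_s: 26.9
tool_pos: [0.4277, 0.1267, 0.1872]
tool_rot: [-80.6, 89.9, -17.8]
force: [0.2, -0.7, 1.1]
grip_width: 0.0523
```

Run:
```python
from fit import *
C={'50':(.6077,-.2465),'100':(.5615,-.223),'200':(.508,-.1953),'500':(.4466,-.1639)}
for c in('scene','top'):
    p,d=read_camera(c); save('f'+c,p); P=cloud(camera_model(c),d)
    for n in C:
        q=P.reshape(-1,3); q=q[np.hypot(*(q[:,:2]-C[n]).T)<.025]
        print(c,n,[np.round(x,4) for x in fit(P,n,np.array(C[n]),.010)],'zmax',q[:,2].max().round(3))
    for t in('specimen_box','tool_jar'):
        for r in regions_of(c,t)[:1]:
            k=P[r['pixels']&(d>0)]; print(c,t,np.round(np.median(k,0),3),np.round((np.percentile(k,2,0)+np.percentile(k,98,0))/2,3))
a=cv2.imread('pics/fscene.png'); b=cv2.imread('pics/ftop.png')
cv2.imwrite('pics/fin.png',np.hstack([cv2.resize(a[100:220,200:360],(400,300)),cv2.resize(b[150:300,320:470],(300,300))]))
```

```text
scene 50 [array([ 0.6075, -0.2451]), np.int64(37), array([ 0.6193, -0.2488]), np.int64(57)] zmax 0.04
scene 100 [array([ 0.5621, -0.219 ]), np.int64(52), array([ 0.562 , -0.2216]), np.int64(73)] zmax 0.05
scene 200 [array([ 0.5094, -0.1909]), np.int64(79), array([ 0.5081, -0.1942]), np.int64(121)] zmax 0.06
scene 500 [array([ 0.4484, -0.1583]), np.int64(141), array([ 0.4467, -0.1616]), np.int64(218)] zmax 0.075
scene specimen_box [0.441 0.006 0.035] [ 0.434 -0.001  0.02 ]
scene tool_jar [ 0.693 -0.009  0.03 ] [0.695 0.001 0.025]
top 50 [array([ 0.6057, -0.2486]), np.int64(43), array([ 0.6105, -0.2489]), np.int64(60)] zmax 0.044
top 100 [array([ 0.5622, -0.2231]), np.int64(67), array([ 0.5641, -0.2234]), np.int64(56)] zmax 0.053
top 200 [array([ 0.5094, -0.1958]), np.int64(118), array([ 0.5095, -0.1963]), np.int64(44)] zmax 0.063
top 500 [array([ 0.4483, -0.1628]), np.int64(230), array([ 0.4485, -0.1634]), np.int64(67)] zmax 0.078
top specimen_box [ 0.435 -0.007  0.037] [ 0.435 -0.007  0.037]
top tool_jar [ 0.701 -0.004  0.023] [ 0.693 -0.005  0.028]
```

View pics/fin.png

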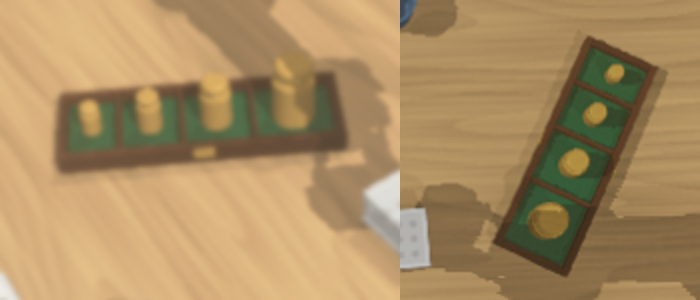

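All four stand upright in the middle of their own cells: left half (91,118), (149,110), (215,102) and (293,92). The box and cup haven't moved, so I'm handing in.

```bash
python3 -c "
from cell import env; print(env.sign_off())"
```

```text
the job is handed in; nothing more can be done
None
```

I put the four brass weights back in their case, smallest in the narrowest compartment up to largest in the widest, and handed the job in at about 27 s of the 93 s allowed. Sign-off gave no verdict.

- **Placement:** In the last pictures from both fixed cameras all four stand upright. By the knob-top estimates, each weight is within about 6 mm of its compartment's centre, against the 15 mm allowed.
- **Height:** The tops are at the height expected for standing on the felt, to within about 5 mm.
- **Bystanders:** By the cameras, the specimen box and the blue cup shifted by no more than about 2 mm, apart from one partial view of the box and one cup estimate 9 mm off that the other cup readings do not support. I never reached for the red and purple look-alikes.
- **Disagreements:** The top and scene cameras differ by 3–5 mm in y, as they did at the start. One estimate of the 50 g weight from its side was 12 mm off in the scene view. I put that down to the case wall getting into the fit, because the 50 g knob-top estimates from both cameras and the pictures show it centred.

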